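# Check the splint-sizing jaw with a taper feeler

## Robot

A 6-joint arm with a two-finger parallel gripper is mounted at the origin on the work surface. World frame = base frame: x ahead of the robot, y to its left, z up, the work surface at z = 0. Lengths are in m, angles in rad, forces in N, time in s.
With the tool pointing down it reaches from about 0.35 to 0.975 m from the base axis. Payload 4.9 kg.
Tool frame: the origin (TCP) lies on the centre line of the jaws, within the pads' length; the fingertips stand manip.tcp_to_tips ahead of it and the grasp point (between the pads) lies 11 mm behind it (manip.tcp_to_tips is the distance from the TCP to the fingertips, in m); x points along the fingers, y is the direction in which the jaws open and shut, and the axes are right-handed (so a half turn about x gives the same grasp; the last joint's range is limited). The gripper opens to 85 mm and grips with 20 to 120 N. Pads are 22 mm wide; open, the fingers measure 114 mm over their backs; the gripper's body (76 mm by 85 mm) begins 54 mm behind the grasp point. The pads swing forward as they close: fully open they stand 13 mm farther back than shut.
Start: joints at [-1.461, 0.053, 1.613, -0, 1.476, -0.119], TCP at [0.142, -0.609, 0.239] pointing down, gripper open.
Joint ranges: [-3.01, 3.01], [-1.01, 2.22], [0.06, 2.58], [-1.02, 4.17], [0.09, 2.62], [-3.14, 3.14]. Speed limits (rad/s): [2.57, 2.57, 3.14, 3.14, 3.14, 3.14].

## Interface

Orientations are given as a unit quaternion [w, x, y, z].
In Python, from plant import status, imaging, workorder, manip gives the robot as it stands.
- The arm moves only by the tool carry_out, never from a script. Its argument "moves" is one flat list of numbers, 5 for each row, row after row: the opening, from 0 (shut) to 1 (fully open), then the shift along the tool's x, y, z in cm, then the turn about the tool's x in rad. In form: [claw, tx, ty, tz, twist, claw, tx, ty, tz, twist, ...]. A call has 1 to 12 rows; each row is the pose to reach, as a shift and turn from the pose commanded when the call began, along the tool's axes at that moment; what a row does not reach only later rows make up. A row lasts 1/12 s, in which the tool goes at most 41.7 mm and 7.16 degrees, less where a joint would pass 70% of its speed; a pose out of reach is approached as far as the arm can. A call with a gripper value outside its range is refused whole. The fingers move at their own pace and stop on an object; the grip force is fixed at half the most. Time passes only in rows, so rows that repeat a pose let the fingers close. It gives the time, the measured TCP pose, the force and the opening at its end, in the units of the state.
- status.state(): the state, without advancing time (a new reading comes with each control period).
- imaging.grab_frame(name): name is "side" or "top"; returns the picture (400x640x3 uint8, red, green, blue); there is no depth.
- imaging.camera_info(name): a dict with "K" (3x3 intrinsics, pixels), "R" (3x3) and "t" (3): a world point X has camera coordinates R X + t. Camera axes: x right, y down, z forward; pixel columns grow to the right and rows downward; lengths in m; the calibration is good to about 2 mm. A picture is of the moment at which its call begins. camera_info takes no time and is no camera call.
- workorder.job_done(): hands the job in, once; it reports no verdict.
The state is a dict: "time": time; "joint_pos": joint angles; "joint_vel": joint speeds; "joint_efforts": joint torques, N m; "tool_pos": TCP position; "tool_rot": TCP orientation; "contact_force": force on the tool from outside, world axes, zero at the start; "ft_torque": the same for the moment, N m; "gripper_width": opening from 0.0 (shut) to 1.0 (fully open).
Only numpy, scipy, OpenCV 4.12 (cv2) and the standard library are available. Lean on these libraries where they do the work, as an engineer would, in place of code of your own. Each camera call takes 0.05 s, during which the arm holds its last target.

## Task

Before the day's bamboo splints are sized, check the jaw: take the orange-handled taper feeler gauge by its handle, hold it level and slide its blade nose first under the guard and between the two upright steel plates, until it drags snugly and the pointer on the jaw's dial stands in the green zone. Do not force it on towards the red, and leave the star, the clay pot and the glue tin where they are. Finish while still gripping the handle, holding the gauge at that depth, clear of the table and the jaw's floor; do not let go.

Things in the scene. Friction and masses are not known exactly. Their poses are not given: they have to be found in the camera images.
- gauge: Taper feeler gauge, loose, about 0.22 kg, standing on its handle. Origin: centre of the handle's underside; +x along the blade to its nose, z up. Handle: orange block 70 long (x -35 to 35), 36 wide (y), 55 mm high. Steel blade on edge: x 35 to 155, z 12 to 36, thickness (y) tapering evenly from 3 mm at the nose to 15 mm at the handle. It balances 11 mm ahead of the origin.
- gauge_nose (a point): Nose of the gauge's blade, mid-height: at x 155, y 0, z 24 mm in the gauge's frame, same axes as the gauge.
- jaw_base: Splint-sizing jaw, fixed, on a wooden base x -25 to 145, y -75 to 75, 15 mm high. Origin: on the table under the middle of the throat; +x points into the jaw (the way the blade goes in), z up. Two upright parallel plates stand either side of y = 0, x 0 to 100, z 24 to 80 mm; the jaw's floor between them is at z 23. The head (plates and dial) floats sideways 8 mm either way, softly (80 N/m).
- throat (a point): Fixed point in the middle of the throat, where the parallel gap begins: x 0, y 0, z 52 mm in the jaw_base frame (mid-height of the plates), same axes. In front of it (x -14 to 0) flared lips widen the mouth by 8 mm on each side.
- guard (a point): Middle of the dark guard bar's underside, x 12, y 0, z 90 mm in the jaw_base frame. The bar is fixed, 16 mm wide (x) and 8 mm thick, and spans y -72 to 72 on posts at y -66 and 66; the blade passes under it.
- sprung_plate: Sprung plate, on the +y side of the gap, steel, 100 x 10 x 56 mm. Slides to +y against a spring of 1500 N/m without preload, at most 8 mm. Axes as jaw_base; its origin coincides with that of jaw_base at rest. Its gap face is at y +2.5 mm in its own frame.
- set_plate: Set plate, -y side of the gap, screwed fast 0 to 2.5 mm out to -y, differently each time. Gap face at y -2.5 mm in its own frame; axes as jaw_base, origin as jaw_base but for the offset. So the gap at rest is 5 to 7.5 mm: the blade touches both plates when its nose is 20 to 45 mm past the throat; each 10 mm more pushes the sprung plate back 1 mm, and the drag grows to several N.
- pointer (a joint): Black needle, 46 mm, on the white dial (104 mm across, flat, facing up, centre at x 87, top z 88 mm in the jaw_base frame). 0.3 rad per mm that the sprung plate is pushed back. At 0 it points to jaw +y; growing, it turns anticlockwise seen from above. Green zone 0.36 to 1.14 rad (1.2 to 3.8 mm), red from 1.65 up.
- star: Bystander: red five-pointed star frame of 8 mm sticks lying flat, 140 mm across; origin at its centre, on the table.
- pot: Bystander: terracotta bowl, 84 mm across the rim, 60 mm high; origin centre of underside.
- tin: Bystander: glue tin, 64 mm diameter, 90 mm high; origin centre of underside.
There are look-alikes about, which are no part of the job. What is shaped like the gauge but blue is not meant.

How it is judged:
On the way, in this order (a step that is already met when the one before it is completed fails the run):
1. the blade's nose is in the throat, under the guard, with the gauge held level off the table (x of gauge_nose in the frame of jaw_base between 0.003 and 0.05 m and y of gauge_nose in the frame of jaw_base between -0.015 and 0.015 m and height (world z) of gauge between 0.012 and 0.046 m and value of joint pointer below 0.25 rad and contact force between the fingers and gauge above 2 N).
2. the blade drags snugly between both plates, pointer in the green (value of joint pointer between 0.3 and 1.2 rad and contact force between gauge and sprung_plate above 0.5 N and contact force between gauge and set_plate above 0.5 N and x of gauge_nose in the frame of jaw_base between 0.02 and 0.1 m and height (world z) of gauge between 0.015 and 0.043 m and contact force between the fingers and gauge above 2 N), for 0.3 s.
At the end, for the whole second after the job is handed in: Gauge gripped (over 2 N), level and along the jaw within 0.17 rad; its nose 20 to 100 mm past the throat, blade pressing both plates (over 0.5 N each), pointer at 0.30 to 1.20 rad (plate pushed back 1 to 4 mm), gauge origin 15 to 43 mm above the table (all of step 2 and angle between gauge's own z axis and vertical below 0.17 rad and angle between the x axis of gauge and the x axis of jaw_base, either way round below 0.17 rad); the arm keeps its last pose, push and grip.
It fails at once if the blade is forced until the pointer is well into the red (over 1.8 rad, 6 mm) (value of joint pointer above 1.8 rad).
It fails at once if the star, the pot or the tin is moved more than 30 mm (distance of any of star, pot, tin from where it was at the start of the episode above 0.03 m).
It also fails if it takes over 48 s, if anything falls off the work surface, if the arm or the gripper's body presses on something with over 40 N, if the wrist force passes 120 N, or if a joint passes its speed limit or range.

## Working session

There is one attempt and no reset: what is moved stays moved. The work goes in short steps, Python scripts to look and compute and a tool call to move; the robot and the scene stay as the last step left them, time stands still between calls to the robot, and variables do not carry over. Pictures are saved under pics/ and viewed, and the job is handed in when it is done.

Besides the shell and the picture viewer there is one more tool, called after ">>>" in YAML: its name, and indented under it one key for each argument. carry_out: Moves the arm, as the interface text tells. Its arguments: {"type":"object","properties":{"moves":{"type":"array","items":{"type":"number"}}},"required":["moves"]}

```bash
mkdir -p pics; ls; python3 - <<'E'
from plant import status, imaging, workorder, manip
import cv2
print(status.state()); print(manip.tcp_to_tips)
for n in ("side","top"):
    f=imaging.grab_frame(n); cv2.imwrite(f"pics/{n}0.png",f[:,:,::-1]); print(n,imaging.camera_info(n))
E
```

```text
pics
{'time': 0.0, 'joint_pos': array([-1.46099996e+00,  5.33731814e-02,  1.61429818e+00, -1.40853607e-05,
        1.47599642e+00, -1.18990741e-01]), 'joint_vel': array([ 0.00092602,  0.00097039, -0.00181996, -0.00033425, -0.00181238,
       -0.00143897]), 'joint_efforts': array([ 1.40619370e-03, -3.93679941e+01, -3.70179319e+01,  1.13592301e-05,
        7.10420820e-03,  1.25872552e-05]), 'tool_pos': array([ 0.14168297, -0.60810474,  0.23805039]), 'tool_rot': array([-0.07997891, -0.70248325, -0.08144627,  0.70248642]), 'contact_force': array([0.71004439, 0.1232676 , 0.16476432]), 'ft_torque': array([ 0.01950622, -0.02732594, -0.0329354 ]), 'gripper_width': 0.9995367948510914}
0.008
side {'K': array([[452.87679425,   0.        , 319.25161709],
       [  0.        , 452.87679425, 191.81984762],
       [  0.        ,   0.        ,   1.        ]]), 'R': array([[-0.95725784, -0.28923353, -0.00118259],
       [-0.21636978,  0.71880663, -0.66068233],
       [ 0.19194153, -0.63218747, -0.75066468]]), 't': array([0.48003828, 0.20361039, 1.01537765])}
top {'K': array([[376.75819234,   0.        , 319.3874071 ],
       [  0.        , 376.75819234, 201.3937615 ],
       [  0.        ,   0.        ,   1.        ]]), 'R': array([[ 2.32692740e-02, -9.99724690e-01,  3.01422004e-03],
       [-9.91449155e-01, -2.34636875e-02, -1.28366775e-01],
       [ 1.28402159e-01, -1.44426357e-06, -9.91722182e-01]]), 't': array([-0.01491101,  0.52002432,  1.1698354 ])}
```

View pics/side0.png

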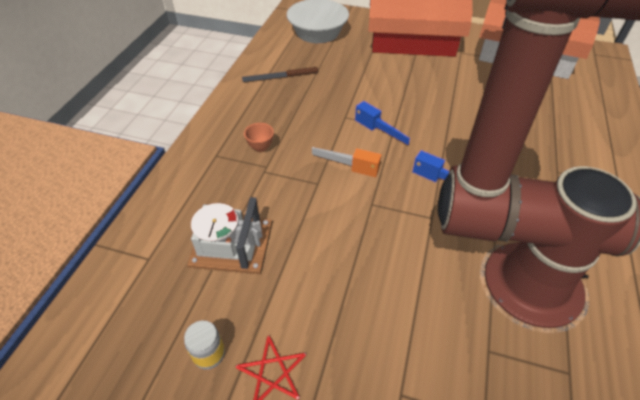

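View pics/top0.png

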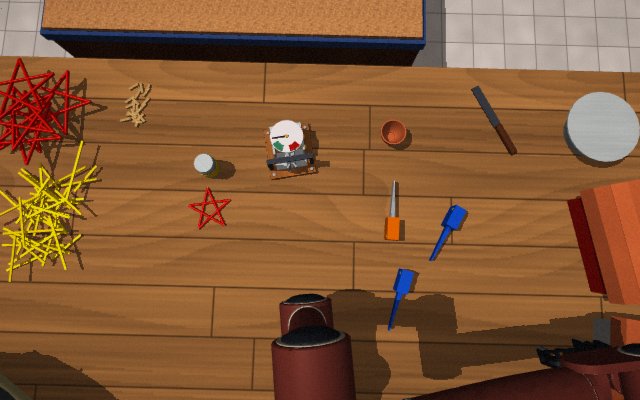

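Side view: orange gauge with its handle at (366,162) and nose at (313,151), jaw at (228,235). Top view: gauge handle at (394,229) with its nose up at (394,182), jaw at (290,150) with its mouth facing the robot. Next I measure these.

```bash
cat > h.py <<'E'
import numpy as np, cv2
from plant import imaging
def ray(n,u,v,z):
    c=imaging.camera_info(n);K,R,t=map(np.array,(c['K'],c['R'],c['t']))
    C=-R.T@t; d=R.T@np.linalg.inv(K)@np.array([u,v,1.]); return C+d*(z-C[2])/d[2]
def proj(n,X):
    c=imaging.camera_info(n);K,R,t=map(np.array,(c['K'],c['R'],c['t']))
    p=K@(R@np.array(X)+t); return p[:2]/p[2]
def tri(ps):
    A=[];b=[]
    for n,u,v in ps:
        c=imaging.camera_info(n);K,R,t=map(np.array,(c['K'],c['R'],c['t']))
        P=K@np.c_[R,t]
        for r,w in((0,u),(1,v)):
            q=P[r]-w*P[2];A.append(q[:3]);b.append(-q[3])
    return np.linalg.lstsq(np.array(A),np.array(b),rcond=None)[0]
E
python3 - <<'E'
from h import *
out=[]
for n in("top","side"):
    im=cv2.imread(f"pics/{n}0.png");hsv=cv2.cvtColor(im,cv2.COLOR_BGR2HSV)
    m=cv2.inRange(hsv,(6,200,150),(16,255,255))
    nn,l,s,c=cv2.connectedComponentsWithStats(m)
    for i in range(1,nn):
        if s[i,4]>60: print(n,"orange",s[i],c[i]); 
    w=cv2.inRange(hsv,(0,0,190),(180,40,255))
    nn,l,s,c=cv2.connectedComponentsWithStats(w)
    for i in range(1,nn):
        if s[i,4]>100: print(n,"white",s[i],c[i])
T=cv2.imread("pics/top0.png");S=cv2.imread("pics/side0.png")
cv2.imwrite("pics/c1.png",cv2.resize(T[110:190,250:350],None,fx=8,fy=7.5 and 7,interpolation=cv2.INTER_CUBIC)[:600])
cv2.imwrite("pics/c2.png",cv2.resize(T[172:247,365:425],None,fx=8,fy=8,interpolation=cv2.INTER_CUBIC))
cv2.imwrite("pics/c3.png",cv2.resize(S[190:280,175:285],None,fx=6,fy=6,interpolation=cv2.INTER_CUBIC))
cv2.imwrite("pics/c4.png",cv2.resize(S[135:185,300:395],None,fx=8,fy=8,interpolation=cv2.INTER_CUBIC))
E
```

```text
top orange [387 217  13  23 274] [392.80291971 228.00364964]
top white [445   0  26  13 260] [458.87307692   5.96153846]
top white [508   0  24  14 170] [519.10588235   8.26470588]
top white [446  17  14  24 254] [451.34251969  29.69685039]
top white [505  16  29  28 468] [521.6025641   32.35683761]
top white [446  43  27  25 610] [458.68852459  55.09672131]
top white [474  44  30  25 714] [488.68627451  55.57703081]
top white [568  46  15  13 123] [574.16260163  51.30081301]
top white [599  49  21  23 239] [607.58995816  62.56903766]
top white [270 120  33  32 650] [286.28153846 133.42923077]
top white [194 154  19  18 246] [202.88211382 162.43495935]
side white [ 173    0  107   25 1856] [228.57596983   8.97898707]
side white [ 288    0   81   29 1515] [321.15577558  12.21782178]
side white [625  22  15  54 441] [634.77324263  46.05668934]
side white [   74    27   177   123 10453] [165.13450684  87.25399407]
side white [ 191  204   46   39 1087] [210.49402024 221.44618215]
side white [185 321  30  30 658] [199.27051672 335.22492401]
```

View pics/c1.png

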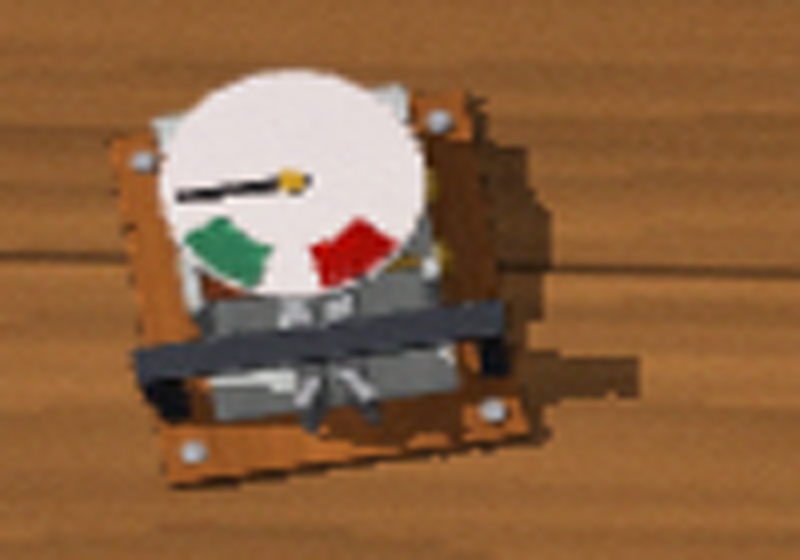

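View pics/c2.png

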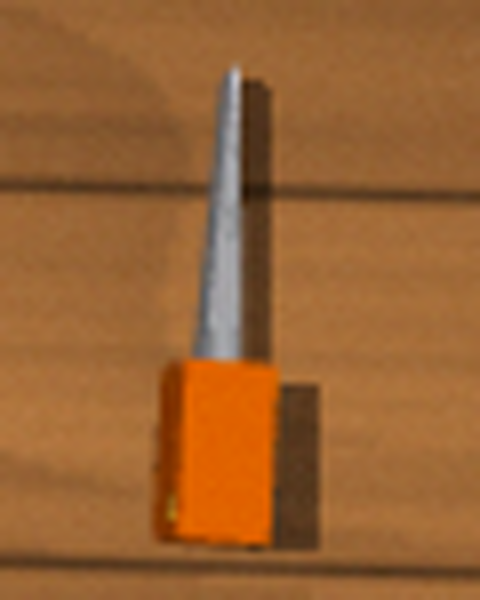

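View pics/c3.png

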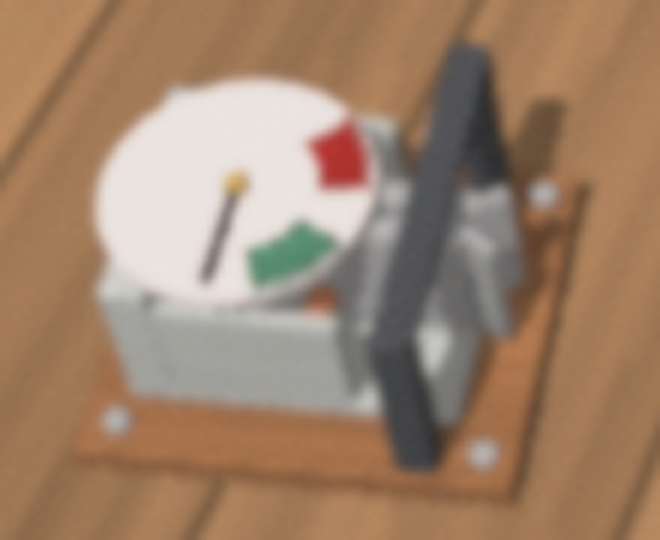

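View pics/c4.png

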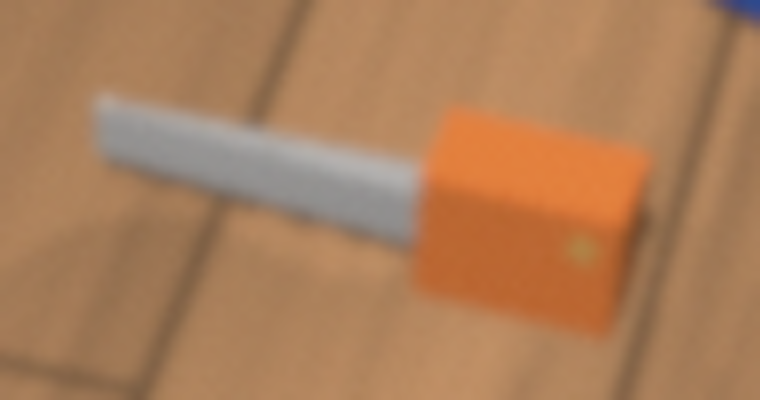

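```bash
python3 - <<'E'
from h import *
np.set_printoptions(precision=4,suppress=True)
def t1(U,V): return ("top",(U+.5)/8-.5+250,(V+.5)/7-.5+110)
def t2(U,V): return ("top",(U+.5)/8-.5+365,(V+.5)/8-.5+172)
def s3(U,V): return ("side",(U+.5)/6-.5+175,(V+.5)/6-.5+190)
def s4(U,V): return ("side",(U+.5)/8-.5+300,(V+.5)/8-.5+135)
def yaw(d): return np.arctan2(d[1],d[0])
def rp(name,p,z): X=ray(*p,z); print(name,X); return X
L=rp("guardL",t1(138,364),.098);Rr=rp("guardR",t1(504,318),.098)
d=L-Rr; print("len",np.linalg.norm(d),"yaw jaw",yaw(d)-np.pi/2)
fl=rp("fl",t1(175,487),.015);fr=rp("fr",t1(525,437),.015)
print("len",np.linalg.norm(fl-fr),yaw(fl-fr)-np.pi/2)
sc=[rp("sc",t1(*q),.017) for q in((194,452),(493,410),(143,160),(439,121))]
print("yaws",yaw(sc[0]-sc[1])-np.pi/2,yaw(sc[2]-sc[3])-np.pi/2,yaw(sc[2]-sc[0]),yaw(sc[3]-sc[1]),"ctr",np.mean(sc,0))
ss=[rp("side sc",s3(*q),.017) for q in((483,453),(543,193),(115,420))]
print("hub top",ray(*t1(292,181),.09),"tri",tri([t1(292,181),s3(235,182)]))
psi=np.mean([yaw(d)-np.pi/2,yaw(fl-fr)-np.pi/2,yaw(sc[0]-sc[1])-np.pi/2,yaw(sc[2]-sc[3])-np.pi/2,yaw(sc[2]-sc[0]),yaw(sc[3]-sc[1])])
ex=np.array([np.cos(psi),np.sin(psi),0])
print("psi",psi)
print("origin from guard",(L+Rr)/2-.012*ex,"from front",(fl+fr)/2+.025*ex,"from screws",np.mean(sc,0)-.06*ex,"hub",ray(*t1(292,181),.09)-.087*ex)
print("GAUGE")
c=[rp("hc",t2(*q),.055) for q in((182,363),(278,364),(272,545),(180,540))]
print("ctr",np.mean(c,0),"sizes",[np.linalg.norm(c[i]-c[i-1]) for i in range(4)],"yaw",yaw(c[0]-c[3]),yaw(c[1]-c[2]))
n=rp("nose top",t2(235,68),.036); print("yaw nose",yaw(n-np.mean(c,0)),np.linalg.norm((n-np.mean(c,0))[:2]))
print("tri nose",tri([t2(235,68),s4(100,97)]))
print("side nose",ray(*s4(100,97),.036),ray(*s4(103,158),.012), "hc", ray(*s4(450,107),.055),ray(*s4(650,155),.055))
E
```

```text
guardL [0.631  0.1611 0.098 ]
guardR [0.655  0.0216 0.098 ]
len 0.14156118717376256 yaw jaw 0.17021817126273575
fl [0.5922 0.1556 0.015 ]
fr [0.6194 0.0133 0.015 ]
len 0.14488696444404267 0.1887279090318683
sc [0.6086 0.1483 0.017 ]
sc [0.6315 0.0267 0.017 ]
sc [0.7488 0.1748 0.017 ]
sc [0.7709 0.0528 0.017 ]
yaws 0.18630530651520005 0.17898117278004722 0.18740766335363487 0.1849393547550272 ctr [0.69   0.1006 0.017 ]
side sc [0.6091 0.1468 0.017 ]
side sc [0.6325 0.0247 0.017 ]
side sc [0.7491 0.1736 0.017 ]
hub top [0.7174 0.1058 0.09  ] tri [0.7167 0.1056 0.0928]
psi 0.18276326294975223
origin from guard [0.6312 0.0892 0.098 ] from front [0.6304 0.089  0.015 ] from screws [0.631  0.0897 0.017 ] hub [0.6319 0.09   0.09  ]
GAUGE
hc [ 0.4736 -0.2158  0.055 ]
hc [ 0.474  -0.2533  0.055 ]
hc [ 0.4037 -0.2507  0.055 ]
hc [ 0.4048 -0.2151  0.055 ]
ctr [ 0.439  -0.2337  0.055 ] sizes [np.float64(0.06879324173683905), np.float64(0.03747494803987869), np.float64(0.07042301989888643), np.float64(0.03565162900908796)] yaw -0.011142461010501228 -0.036977122386096684
nose top [ 0.5947 -0.2406  0.036 ]
yaw nose -0.043906921236134294 0.1558078212017988
tri nose [ 0.5941 -0.2394  0.0416]
side nose [ 0.5963 -0.245   0.036 ] [ 0.594 -0.24   0.012] hc [ 0.475  -0.2551  0.055 ] [ 0.4055 -0.2516  0.055 ]
```

Jaw origin is about (0.631, 0.089) with yaw 0.184. Gauge origin is about (0.439, -0.234) with yaw -0.042. Sizes and heights match the given ones. Next, the grasp move.

```bash
cat >> h.py <<'E'
from scipy.spatial.transform import Rotation as Ro
def axes(s):
    q=s['tool_rot'];return Ro.from_quat([q[1],q[2],q[3],q[0]]).as_matrix()
def plan(s,P,psi):
    """shift in tool cm and twist so that tool y is along +/- yaw psi's y axis"""
    A=axes(s); d=A.T@(np.array(P)-s['tool_pos'])*100
    y=np.array([-np.sin(psi),np.cos(psi),0]); 
    tw=np.arctan2(A[:,2]@y,A[:,1]@y); tw=(tw+np.pi/2)%np.pi-np.pi/2
    return d,tw
E
python3 - <<'E'
from h import *
from plant import status
np.set_printoptions(precision=3,suppress=True)
s=status.state();print(axes(s))
g=-.042;o=np.array([.439,-.234,0])+.008*np.array([np.cos(g),np.sin(g),0])
for z in(.15,.024): print(plan(s,o+[0,0,z],g))
print(s['joint_pos'])
E
```

```text
[[-0.     0.227 -0.974]
 [ 0.002 -0.974 -0.227]
 [-1.    -0.002 -0.   ]]
(array([  8.882, -29.468, -38.209]), np.float64(0.2707855479387069))
(array([ 21.482, -29.444, -38.206]), np.float64(0.2707855479387069))
[-1.461  0.053  1.614  0.     1.476 -0.119]
```

>>> carry_out:
  moves: [1, 2.2, -7.4, -9.5, 0.07, 1, 4.4, -14.7, -19.1, 0.14, 1, 6.6, -22.1, -28.6, 0.21, 1, 8.9, -29.5, -38.2, 0.271, 1, 8.9, -29.5, -38.2, 0.271, 1, 8.9, -29.5, -38.2, 0.271, 1, 8.9, -29.5, -38.2, 0.271, 1, 8.9, -29.5, -38.2, 0.271, 1, 8.9, -29.5, -38.2, 0.271, 1, 8.9, -29.5, -38.2, 0.271, 1, 8.9, -29.5, -38.2, 0.271, 1, 8.9, -29.5, -38.2, 0.271]

```text
time: 1.1
tool_pos: [0.4477, -0.2319, 0.1493]
tool_rot: [0.015, -0.707, 0.014, 0.707]
contact_force: [0.2, -0.7, 0.7]
gripper_width: 1.003
```

>>> carry_out:
  moves: [1, 0, 0, 0, 0, 1, 0, 0, 0, 0, 1, 0, 0, 0, 0, 1, 0, 0, 0, 0]

```text
time: 1.43
tool_pos: [0.4465, -0.2356, 0.1505]
tool_rot: [-0.015, 0.707, -0.015, -0.707]
contact_force: [-0.9, -0.0, -0.4]
gripper_width: 0.999
```

```bash
python3 - <<'E'
from h import *
from plant import status
np.set_printoptions(precision=3,suppress=True)
s=status.state()
g=-.042;o=np.array([.439,-.234,0])+.008*np.array([np.cos(g),np.sin(g),0])
for z in(.15,.024): print(plan(s,o+[0,0,z],g))
print(s['time'],s['tool_pos'],s['joint_pos'],axes(s))
cv2.imwrite("pics/s1.png",imaging.grab_frame("side")[:,:,::-1])
E
```

```text
(array([ 0.046, -0.126, -0.046]), np.float64(-0.0014487068647355272))
(array([12.646, -0.131, -0.046]), np.float64(-0.0014487068647355272))
1.4333 [ 0.446 -0.236  0.15 ] [-0.633 -0.167  1.976 -0.     1.333  0.981] [[ 0.    -0.043 -0.999]
 [-0.    -0.999  0.043]
 [-1.     0.    -0.   ]]
```

View pics/s1.png

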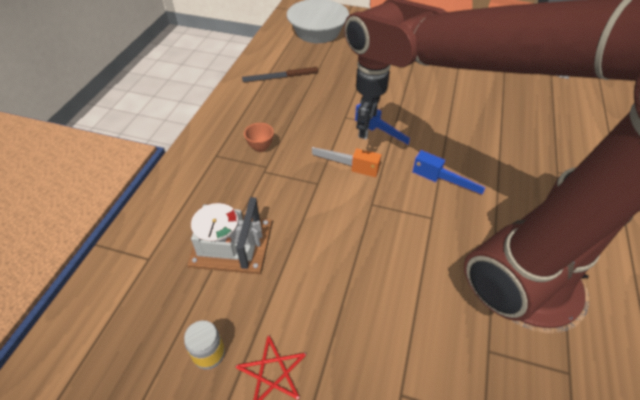

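The open jaws hang right over the orange handle at (366,160). I descend and close.

>>> carry_out:
  moves: [1, 3, 0, 0, 0, 1, 6, 0, 0, 0, 1, 9, 0, 0, 0, 1, 11, 0, 0, 0, 1, 12.6, 0, 0, 0, 1, 12.6, 0, 0, 0, 1, 12.6, 0, 0, 0, 0, 12.6, 0, 0, 0, 0, 12.6, 0, 0, 0, 0, 12.6, 0, 0, 0, 0, 12.6, 0, 0, 0, 0, 12.6, 0, 0, 0]

```text
time: 2.48
tool_pos: [0.4478, -0.2354, 0.0257]
tool_rot: [-0.014, 0.708, -0.015, -0.706]
contact_force: [-1.1, -0.0, 4.3]
gripper_width: 0.414
```

>>> carry_out:
  moves: [0, 0, 0, 0, 0, 0, 0, 0, 0, 0, 0, 0, 0, 0, 0, 0, 0, 0, 0, 0, 0, 0, 0, 0, 0, 0, 0, 0, 0, 0]

```text
time: 2.98
tool_pos: [0.4478, -0.2354, 0.0257]
tool_rot: [-0.014, 0.708, -0.015, -0.706]
contact_force: [-1.1, 0.2, 5.7]
gripper_width: 0.416
```

>>> carry_out:
  moves: [0, -1, 0, 0, 0, 0, -2, 0, 0, 0, 0, -3, 0, 0, 0, 0, -4, 0, 0, 0, 0, -5, 0, 0, 0, 0, -5, 0, 0, 0, 0, -5, 0, 0, 0, 0, -5, 0, 0, 0]

```text
time: 3.65
tool_pos: [0.4467, -0.2346, 0.0741]
tool_rot: [0.015, -0.707, 0.015, 0.707]
contact_force: [0.1, 0.5, -2.6]
gripper_width: 0.417
```

```bash
python3 - <<'E'
from h import *
from plant import status
np.set_printoptions(precision=4,suppress=True)
s=status.state()
print(s['time'],s['tool_pos'],s['gripper_width'])
for n in("side","top"):
    f=imaging.grab_frame(n)[:,:,::-1]
    if n=="side": c=f[95:185,295:415]
    else: c=f[160:260,345:445]
    cv2.imwrite(f"pics/{n}2.png",cv2.resize(c,None,fx=6,fy=6,interpolation=cv2.INTER_CUBIC))
E
```

```text
3.65 [ 0.4467 -0.2346  0.0741] 0.41682943816733603
```

View pics/side2.png

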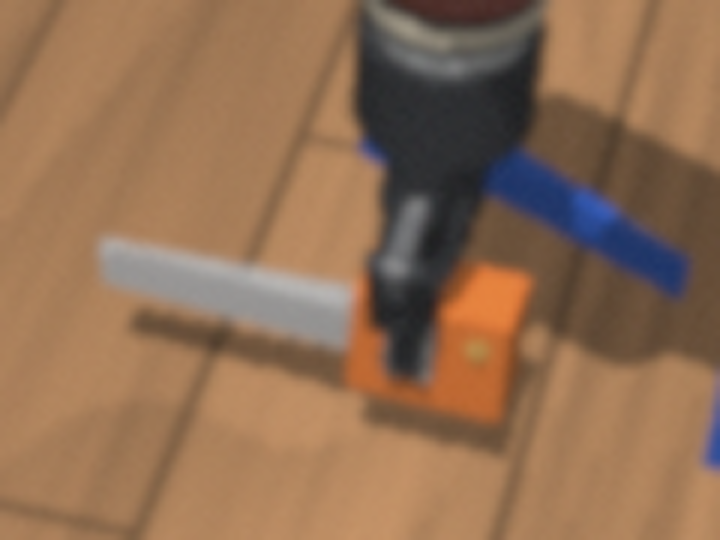

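View pics/top2.png

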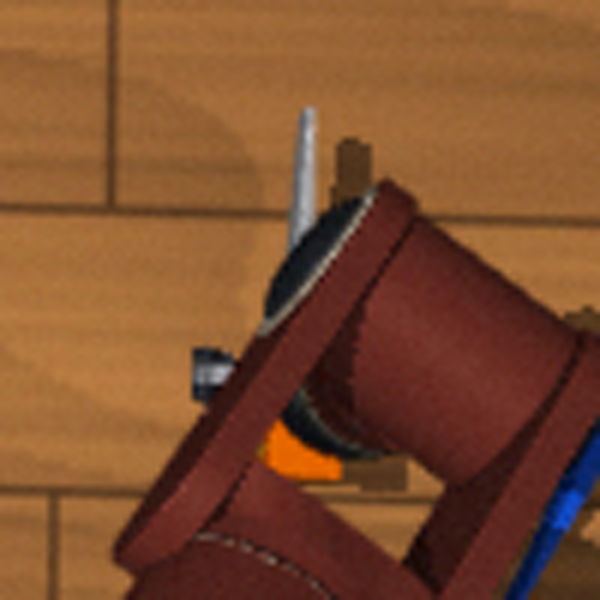

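The gauge is gripped and level. The nose top edge is at about (102,240) in the side crop and (308,108) in the top crop. I check the nose position and plan the approach.

```bash
python3 - <<'E'
from h import *
from plant import status
np.set_printoptions(precision=4,suppress=True)
s=status.state()
T=("top",(308.5)/6-.5+345,(108.5)/6-.5+160); S=("side",102.5/6-.5+295,240.5/6-.5+95); B=("side",106.5/6-.5+295,283/6-.5+95)
n=tri([T,S]); print("tri nose top",n, "from top z.086",ray(*T,.086),"side",ray(*S,.086),"bottom side",ray(*B,.062))
A=axes(s); f=-A[:,2]; print("tool fwd",f, "axes",A)
# nominal: commanded TCP (.447,-.2343,.074), nose at tcp + .147 fwd
psi=.184; ex=np.array([np.cos(psi),np.sin(psi),0]);O=np.array([.631,.0893,0])
C=np.array([.447,-.2343,.074])
s['tool_pos']=C
for nx,z in((-.05,.0),(.01,0),(.07,0)):
    P=O+ex*(nx-.147); P[2]=.052; print(nx,P,np.hypot(*P[:2]),plan(s,P,psi))
E
```

```text
tri nose top [ 0.5934 -0.236   0.0887] from top z.086 [ 0.593  -0.2367  0.086 ] side [ 0.5951 -0.2389  0.086 ] bottom side [ 0.5931 -0.2377  0.062 ]
tool fwd [ 0.9991 -0.0422 -0.0012] axes [[-0.0012 -0.0422 -0.9991]
 [ 0.0009 -0.9991  0.0422]
 [-1.     -0.0009  0.0012]]
-0.05 [0.4373 0.0533 0.052 ] 0.44055617454157997 (array([  2.2272, -28.6873,   2.1775]), np.float64(-0.22621666835016008))
0.01 [0.4963 0.0642 0.052 ] 0.5004519996605679 (array([  2.2212, -30.033 ,  -3.6696]), np.float64(-0.22621666835016008))
0.07 [0.5553 0.0752 0.052 ] 0.5603701143010849 (array([  2.2152, -31.3788,  -9.5167]), np.float64(-0.22621666835016008))
```

>>> carry_out:
  moves: [0, 0, -2.5, 0.2, -0.02, 0, 0, -5, 0.4, -0.04, 0, 0, -7.5, 0.6, -0.06, 0, 0, -10, 0.8, -0.08, 0, 0, -12.5, 1, -0.1, 0, 0, -15, 1.2, -0.12, 0, 0, -17.5, 1.4, -0.14, 0, 0, -20, 1.6, -0.16, 0, 0, -22.5, 1.8, -0.18, 0, 0, -25, 2, -0.2, 0, 0, -27, 2.2, -0.22, 0, 0, -28.7, 2.2, -0.226]

```text
time: 4.75
tool_pos: [0.436, 0.0544, 0.0735]
tool_rot: [-0.065, -0.703, -0.066, 0.705]
contact_force: [-0.8, -0.2, -2.9]
gripper_width: 0.41
```

>>> carry_out:
  moves: [0, 0, 0, 0, 0, 0, 0.6, 0, 0, 0, 0, 1.2, 0, 0, 0, 0, 1.8, 0, 0, 0, 0, 2.2, 0, 0, 0, 0, 2.2, 0, 0, 0, 0, 2.2, 0, 0, 0, 0, 2.2, 0, 0, 0]

```text
time: 5.42
tool_pos: [0.4372, 0.0526, 0.0523]
tool_rot: [0.065, 0.704, 0.065, -0.704]
contact_force: [0.4, -0.6, -2.5]
gripper_width: 0.413
```

```bash
python3 - <<'E'
from h import *
from plant import status
np.set_printoptions(precision=4,suppress=True)
s=status.state()
print(s['time'],s['tool_pos'],s['gripper_width'],s['contact_force'],axes(s))
for n in("side","top"):
    f=imaging.grab_frame(n)[:,:,::-1]; cv2.imwrite(f"pics/{n}3f.png",f)
    if n=="side": c=f[180:280,180:310]
    else: c=f[110:210,240:360]
    cv2.imwrite(f"pics/{n}3.png",cv2.resize(c,None,fx=6,fy=6,interpolation=cv2.INTER_CUBIC))
E
```

```text
5.4167 [0.4372 0.0526 0.0523] 0.41280345650959344 [ 0.4084 -0.5925 -2.4522] [[ 0.0001  0.1821 -0.9833]
 [ 0.     -0.9833 -0.1821]
 [-1.      0.     -0.0001]]
```

View pics/side3.png

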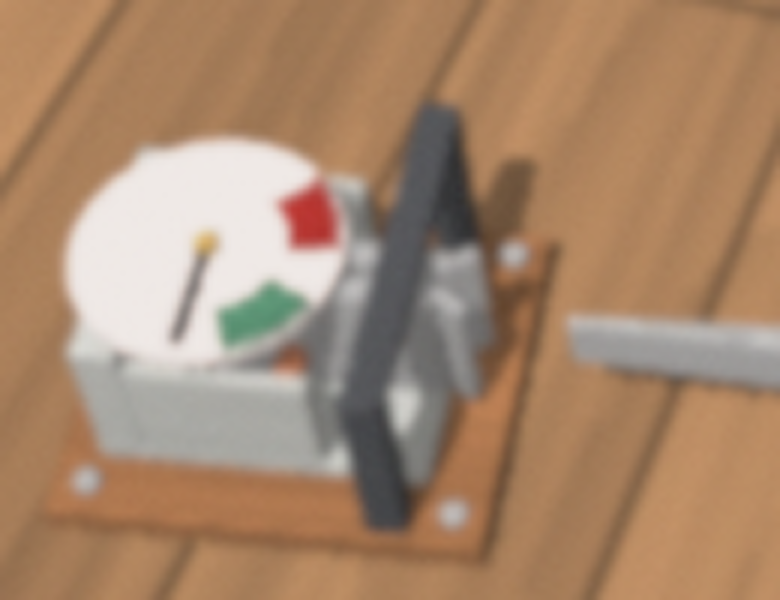

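View pics/top3.png

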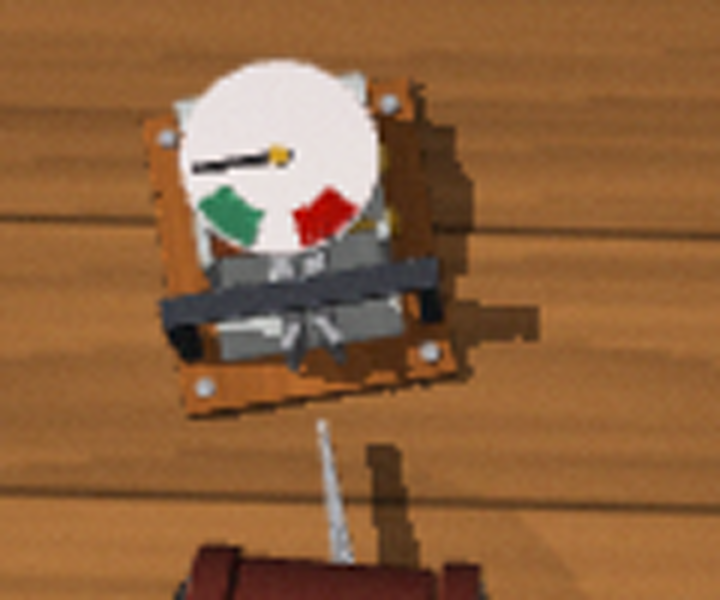

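Side: nose top edge at about (570,320). Top: nose at (321,420), lip fronts at about (297,365) and (340,356). The pointer is at zero. Now I work out the nose in the jaw frame.

```bash
python3 - <<'E'
from h import *
np.set_printoptions(precision=4,suppress=True)
def T(U,V):return("top",(U+.5)/6-.5+240,(V+.5)/6-.5+110)
def S(U,V):return("side",(U+.5)/6-.5+180,(V+.5)/6-.5+180)
psi=.184;c,s=np.cos(psi),np.sin(psi);O=np.array([.631,.0893,0])
def J(X):d=X-O;return np.array([c*d[0]+s*d[1],-s*d[0]+c*d[1],d[2]])
print("nose tri",J(tri([T(321,420),S(570,320)])),"top",J(ray(*T(321,420),.064)),"side",J(ray(*S(570,320),.064)),"sidebot",J(ray(*S(574,360),.040)))
a=ray(*T(342,560),.064);b=ray(*T(321,420),.064);print("blade yaw",np.arctan2(*(b-a)[1::-1]))
for q in((297,365),(340,356)):print("lip",J(ray(*T(*q),.08)))
print("lip side",J(ray(*S(475,392),.024)),J(ray(*S(478,330),.08)))
print("hub",J(ray(*T(280,155),.09)))
E
```

```text
nose tri [-0.0488  0.0009  0.0646] top [-0.0484  0.0009  0.064 ] side [-0.0488  0.0005  0.064 ] sidebot [-0.0488  0.0019  0.04  ]
blade yaw 0.1785978765391941
lip [-0.021   0.0082  0.08  ]
lip [-0.0199 -0.0145  0.08  ]
lip side [-0.0101  0.01    0.024 ] [-0.019   0.0201  0.08  ]
hub [ 0.088  -0.0002  0.09  ]
```

Nose is at jaw x -49, y +1 mm, at the right height (blade top 64), with yaw within 0.01. I slide in.

>>> carry_out:
  moves: [0, 0, 0.1, -1, 0, 0, 0, 0.1, -2, 0, 0, 0, 0.1, -3, 0, 0, 0, 0.1, -3.8, 0, 0, 0, 0.1, -4.6, 0, 0, 0, 0.1, -5.4, 0, 0, 0, 0.1, -6.2, 0, 0, 0, 0.1, -6.5, 0, 0, 0, 0.1, -6.5, 0, 0, 0, 0.1, -6.5, 0, 0, 0, 0.1, -6.5, 0]

```text
time: 6.43
tool_pos: [0.5006, 0.0638, 0.052]
tool_rot: [-0.065, -0.704, -0.065, 0.704]
contact_force: [0.9, 0.1, -2.1]
gripper_width: 0.417
```

```bash
cat > look.py <<'E'
from h import *
from plant import status
import sys
np.set_printoptions(precision=4,suppress=True)
k=sys.argv[1]
s=status.state()
print(s['time'],s['tool_pos'],s['gripper_width'],s['contact_force'])
a=imaging.grab_frame("side")[:,:,::-1];b=imaging.grab_frame("top")[:,:,::-1]
c=np.hstack([cv2.resize(a[185:285,185:285],None,fx=4,fy=4,interpolation=cv2.INTER_CUBIC),cv2.resize(b[110:210,240:340],None,fx=4,fy=4,interpolation=cv2.INTER_CUBIC)])
cv2.imwrite(f"pics/l{k}.png",c)
psi=.184
for n,f in(("side",a),("top",b)):
    hsv=cv2.cvtColor(np.ascontiguousarray(f),cv2.COLOR_BGR2HSV)
    # dial centre predicted at jaw (87, 0); gold hub, dark needle within the dial
    ctr=np.array([.631+.087*np.cos(psi),.0893+.087*np.sin(psi),.09]);
    m=np.zeros(f.shape[:2],np.uint8)
    pts=np.array([proj(n,ctr+[.046*np.cos(t),.046*np.sin(t),0]) for t in np.linspace(0,6.28,40)])
    cv2.fillPoly(m,[pts.round().astype(int)],255)
    hub=cv2.bitwise_and(cv2.inRange(hsv,(15,110,120),(32,255,255)),m)
    dark=cv2.bitwise_and(cv2.inRange(hsv,(0,0,0),(180,90,130)),m)
    def W(mm): v,u=np.nonzero(mm); return np.array([ray(n,x,y,.091) for x,y in zip(u,v)])
    H=W(hub);D=W(dark)
    if len(H)==0 or len(D)==0: print(n,"none",len(H),len(D));continue
    h=H.mean(0);d=(D-h)[:,:2];d=d[np.linalg.norm(d,axis=1)>.01].mean(0)
    print(n,"hub",h[:2],"npx",len(D),"pointer",np.arctan2(d[1],d[0])-np.pi/2-psi)
E
python3 look.py 1
```

```text
6.4333 [0.5006 0.0638 0.052 ] 0.4169149741388758 [ 0.9208  0.0525 -2.1168]
side none 2 0
top hub [0.7169 0.1059] npx 23 pointer 0.01084065588801092
```

View pics/l1.png

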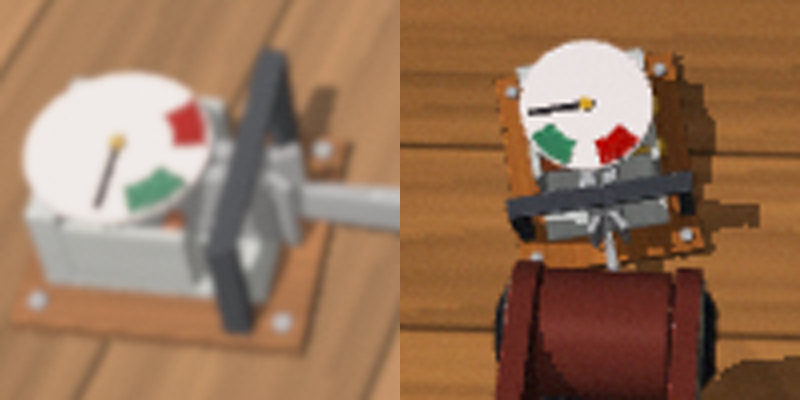

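The blade is between the plates (side, lips at about (290,195)). The pointer is at 0.01. I continue in steps.

>>> carry_out:
  moves: [0, 0, 0, -0.5, 0, 0, 0, 0, -1, 0, 0, 0, 0, -1.5, 0, 0, 0, 0, -2, 0, 0, 0, 0, -2.5, 0, 0, 0, 0, -2.5, 0, 0, 0, 0, -2.5, 0]

```text
time: 7.12
tool_pos: [0.5261, 0.0684, 0.0523]
tool_rot: [0.065, 0.704, 0.065, -0.704]
contact_force: [0.0, -0.5, -2.4]
gripper_width: 0.411
```

```bash
python3 look.py 2
```

```text
7.1167 [0.5261 0.0684 0.0523] 0.4110410893020477 [ 0.0329 -0.4731 -2.4232]
side none 2 0
top hub [0.7169 0.1059] npx 22 pointer 0.12950549182504972
```

>>> carry_out:
  moves: [0, 0, 0, -0.3, 0, 0, 0, 0, -0.6, 0, 0, 0, 0, -1, 0, 0, 0, 0, -1, 0, 0, 0, 0, -1, 0]

```text
time: 7.63
tool_pos: [0.5356, 0.0703, 0.052]
tool_rot: [-0.065, -0.704, -0.065, 0.704]
contact_force: [0.4, -0.4, -4.4]
gripper_width: 0.418
```

```bash
python3 look.py 3
```

```text
7.6333 [0.5356 0.0703 0.052 ] 0.4182132435490981 [ 0.3836 -0.4032 -4.4489]
side hub [0.7165 0.1057] npx 4 pointer 0.3207721328153738
top hub [0.7169 0.1059] npx 23 pointer 0.3421915377777826
```

View pics/l3.png

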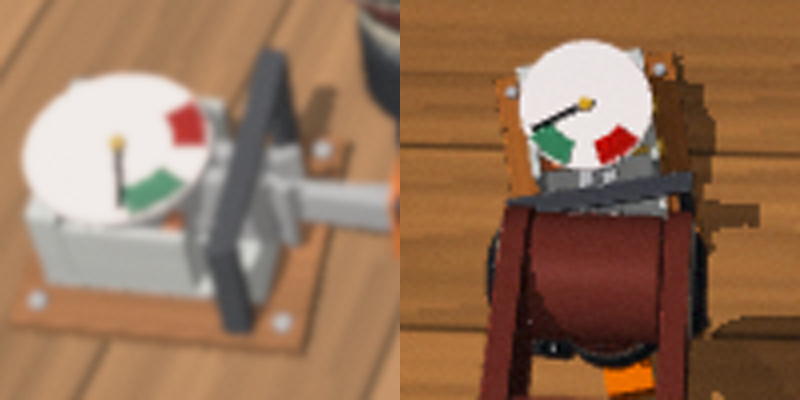

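The pointer is at 0.33 and entering green, and moves about 0.3 rad per cm as expected. I advance 1.4 cm more.

>>> carry_out:
  moves: [0, 0, 0, -0.3, 0, 0, 0, 0, -0.6, 0, 0, 0, 0, -0.9, 0, 0, 0, 0, -1.2, 0, 0, 0, 0, -1.4, 0, 0, 0, 0, -1.4, 0, 0, 0, 0, -1.4, 0, 0, 0, 0, -1.4, 0, 0, 0, 0, -1.4, 0, 0, 0, 0, -1.4, 0]

```text
time: 8.57
tool_pos: [0.5492, 0.0728, 0.052]
tool_rot: [0.065, 0.704, 0.065, -0.704]
contact_force: [-1.9, -0.2, -6.1]
gripper_width: 0.413
```

```bash
python3 look.py 4
```

```text
8.5667 [0.5492 0.0728 0.052 ] 0.41337869569133395 [-1.8592 -0.2458 -6.0999]
side hub [0.7171 0.1044] npx 14 pointer 0.6738770201880027
top hub [0.7169 0.1059] npx 18 pointer 0.6815268812898012
```

View pics/l4.png

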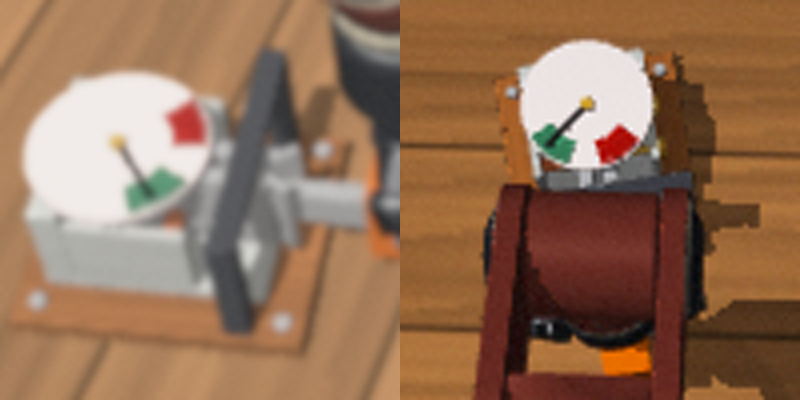

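```bash
python3 - <<'E'
from h import *
from plant import status
print(status.state()['contact_force'],status.state()['ft_torque'])
f=imaging.grab_frame("side")[:,:,::-1]
cv2.imwrite("pics/s5.png",cv2.resize(f[170:270,230:330],None,fx=6,fy=6,interpolation=cv2.INTER_CUBIC))
psi=.184;c,s=np.cos(psi),np.sin(psi);O=np.array([.631,.0893,0])
nx=.064 # nose est.
# predicted pixels in crop of level gauge at z=.028
for n,p in dict(blade_top_handle=(-.120,.0,.036),blade_top_mid=(-.08,.006,.036),blade_bot_mid=(-.08,.006,.012),blade_bot_handle=(-.12,.0075,.012),h_front_bot_near=(-.12,.018,0),h_front_top_near=(-.12,.018,.055),h_back_bot=(-.19,.018,0),h_back_top=(-.19,.018,.055)).items():
    x=p[0]+nx;X=O+np.array([c*x-s*p[1],s*x+c*p[1],p[2]+.028]);q=proj("side",X);print(n,((q-[230,170]+.5)*6-.5).round())
E
```

```text
[-1.18212884  0.10534369 -7.1115216 ] [-0.05798655  0.5269212   0.05973734]
blade_top_handle [289. 381.]
blade_top_mid [182. 384.]
blade_bot_mid [188. 421.]
blade_bot_handle [290. 434.]
h_front_bot_near [288. 474.]
h_front_top_near [277. 389.]
h_back_bot [468. 491.]
h_back_top [465. 406.]
```

View pics/s5.png

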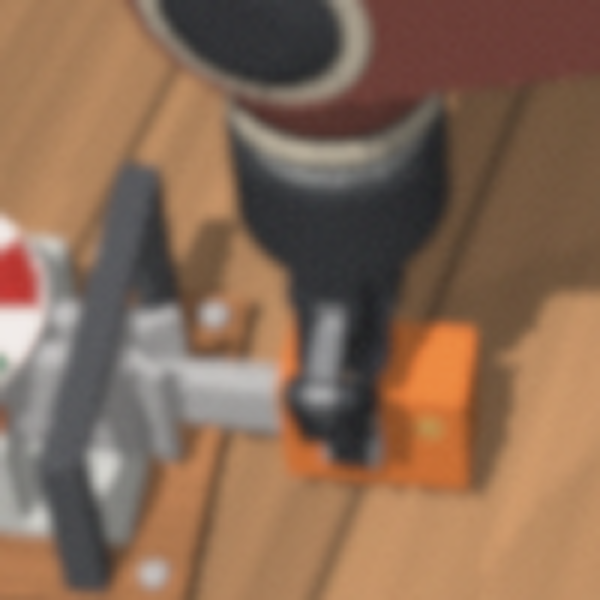

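The handle's lower corners at (287,472) and (470,490) match the prediction for a level gauge 28 mm up to within 2 px. The pointer is mid-green, so I hand in.

```bash
python3 look.py 6; python3 -c "
from plant import workorder; print(workorder.job_done())"
```

```text
8.7167 [0.5492 0.0728 0.0521] 0.41435833383963344 [-0.6996 -0.1304 -6.8553]
side hub [0.7165 0.1057] npx 13 pointer 0.6870148980849702
top hub [0.7169 0.1059] npx 18 pointer 0.6815268812898012
the job is handed in; nothing more can be done
None
```

I gripped the orange gauge by its handle, lifted it and slid the blade level under the guard and between the plates. I handed the job in at 8.7 s, still gripping.

- **Pointer:** both cameras read it at 0.68–0.69 rad, the middle of the green zone, so the sprung plate is pushed back about 2.3 mm.
- **Depth:** I estimate the nose is about 64 mm past the throat.
- **Level and height:** the handle's lower corners match a level gauge 28 mm above the table to within 2 px. Before going in, the blade was within about 0.01 rad of the jaw's direction.
- **Bystanders:** I planned the moves clear of the star, pot and tin, but did not re-measure them at the end.

**Unexplained reading:** as the blade wedged in, the downward force on the tool grew from about 2.4 N to about 7 N. It may be the plates holding the blade, but I did not trace the cause. It is far below the limits, and nothing looked out of place in the picture.

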